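Raise the guard of a spring tester and hold the spring at the mark

ROBOT

A 6-joint arm with a two-finger parallel gripper is mounted at the origin on a cart in front of the work surface, level with it; the furniture and walls round the work are solid. World frame = base frame: x ahead of the robot, y to its left, z up, the work surface at z = 0. Lengths are in mm, angles in rad, forces in N, time in s.
With the tool pointing down it reaches from about 275 to 750 mm from the base axis. Payload 10.2 kg.
Tool frame: the origin (TCP) lies between the finger pads; the fingertips stand 14 mm ahead of it and the grasp point (between the pads) lies 5 mm behind it (tip_reach is the distance from the TCP to the fingertips, in mm); z points along the fingers, y is the line along which they close (so a half turn about z gives the same grasp; the last joint's range is limited). The gripper opens to 85 mm and grips with 20 to 120 N. Pads are 22 mm wide; open, the fingers measure 114 mm over their backs; the gripper's body (76 mm by 85 mm) begins 54 mm behind the grasp point. The pads swing forward as they close: fully open they stand 13 mm farther back than shut.
Start: joints at [-1.343, 0.313, 1.498, -0, 1.331, -0.223], TCP at [228.724, -472.564, 245.294] pointing down, gripper open.
Joint ranges: [-2.94, 2.94], [-0.97, 2.17], [0.19, 2.56], [-1.23, 4.37], [0.02, 3.11], [-2.88, 2.88]. Speed limits (rad/s): [2.39, 2.39, 3.01, 3.14, 3.14, 3.14].

INTERFACE

Orientations are given as a unit quaternion [w, x, y, z].
In Python, from rig import * gives the robot as it stands.
- The arm moves only by the tool arm_command, never from a script. Its argument "steps" is a list that holds one entry, the list of rows, each a list of 7 numbers: the opening, from 0 (shut) to 1 (fully open), then the shift along the tool's x, y, z each as a share of 0.05 m, from -1 to 1, then the turn, a rotation vector about the tool's x, y, z each as a share of 0.15 rad, from -1 to 1. A call has 1 to 8 rows; each row shifts and turns the commanded pose from where the row before left it, along the tool's axes as they then stand; what a row does not reach is not made up. A row lasts 1/8 s, in which the tool goes at most 62.5 mm and 10.7 degrees, less where a joint would pass 70% of its speed; a pose out of reach is approached as far as the arm can. A call with a number of a shift or a turn outside -1 to 1 is refused whole. A call with a gripper value outside its range is refused whole. The fingers move at their own pace and stop on an object; "squeeze" is the grip in N (left out, the last holds). Time passes only in rows, so rows that do not move let the fingers close. It gives the time, the measured TCP pose, the force, the opening and the grip force at its end, in the units of the state.
- sense(): the state, without advancing time (a new reading comes with each control period).
- capture(name): name is "side" or "top" or "wrist"; returns the picture (400x640x3 uint8, red, green, blue); there is no depth.
- get_calibration(name): a dict with "intrinsics" (3x3 intrinsics, pixels), "D" ([k1, k2, p1, p2, k3] as OpenCV has them; the pictures are not rectified), "rvec" (rotation vector, rad) and "tvec" (3), from world to camera coordinates, as OpenCV has them; the wrist camera has in their place "T_tool_cam" (4x4, takes a point from camera to tool coordinates, whose origin is the TCP and whose axes are the flange's). Camera axes: x right, y down, z forward; pixel columns grow to the right and rows downward; lengths in mm; the calibration is good to about 2 mm. A picture is of the moment at which its call begins: read the wrist's pose just before it. get_calibration takes no time and is no camera call.
- finish_job(): hands the job in; it is judged then, once.
The state is a dict: "time_s": time; "joints": joint angles; "dq": joint speeds; "tau": joint torques, N m; "eef_pos": TCP position; "ee_rot": TCP orientation; "force": force on the tool from outside, world axes, zero at the start; "wrist_torque": the same for the moment, N m; "grip_width": opening from 0.0 (shut) to 1.0 (fully open); "grip_force": force on a finger pad.
Only numpy, scipy, OpenCV 4.12 (cv2) and the standard library are available. Lean on these libraries where they do the work, as an engineer would, in place of code of your own. Each camera call takes 0.05 s, during which the arm holds its last target. There are 200 camera calls.

TASK

Get the spring tester ready for a reading: first fold all three hinged guard panels fully upright, so that they stand as an open box round the spring barrel, and only then pull the spring-return slide out by its handle until its pointer is level with the rider on the scale (to within 5 mm). The slide springs back if let go, so finish while still holding it there, steady, in the gripper. Leave the rider and the other things on the bench where they are.

Things in the scene. Friction and masses are not known exactly. Their poses are not given: they have to be found in the camera images.
- tester: spring pull tester, fixed to the bench. Grey base plate, x -57 to 57, y -80 to 205 mm, top 16 mm up. Origin on the bench under the guarded part; +y: the way the slide is pulled out (about the robot's left), -x: side nearest the robot, z up. Spring barrel inside the guard, top 52 mm up. Fixed white wall (fourth side): x -50 to 50, y 58 to 62 mm, top 83 mm up. Scale strip at x -43 mm.
- guard_near (a joint): angle of the near panel: 0 flat outwards, 1.571 fully upright at its stop; starts at 0.6 to 1.0. White, 4 mm thick, 122 mm wide (centre y -6 mm), 65 mm from hinge to centre of its edge bead. Hinge line along tester's y at x -54 mm, 18 mm above the bench; leans out to -x. The stiff hinge (0.045 N m) keeps it where left; push it up from outside, rising with its edge.
- guard_near_edge (a point): middle of the round edge bead (8 mm thick) of the near panel; moves with it
- guard_far (a joint): angle of the far guard panel, same size and values as the near one; hinge line along y at x = +54 mm, 18 mm above the bench; leans out to +x
- guard_far_edge (a point): middle of the round edge bead of the far panel (moves with it)
- guard_end (a joint): angle of the end guard panel, same values; 98 mm wide along x (centre x = 0), 65 mm from hinge to edge bead; hinge line along x at y = -77 mm, 18 mm above the bench; leans out to -y, away from the handle
- guard_end_edge (a point): middle of the round edge bead of the end panel (moves with it)
- slide (a joint): travel of the spring-return slide in m: 0 home, grows as it is pulled out along the tester's +y, stop at 0.075. The spring pulls it home with 3 N at home, rising by 1.5 N per 10 mm (12 N at 60 mm).
- handle (a point): grip point on the slide's handle, an upright grey paddle 36 mm wide (tester's x), 12 mm thick (y), from 40 to 98 mm above the bench; the point is mid-width and mid-thickness, 78 mm up, and moves with the slide. At home it is at x 0, y 115 mm of the tester, 47 mm clear of the fixed wall.
- pointer (a point): tip of the slide's pointer, a thin dark finger under the handle pointing to the scale; level (in y) with the middle of the paddle
- mark (a point): the mark: point at the fin of the rider, a small dark block (18 x 8 x 18 mm) on the white scale strip. It stands 30 to 58 mm out from the pointer's home. Axes parallel to the tester's; the pointer is level with the mark when their y in the tester's frame agree.
- rider (a joint): position of the rider along the scale (m); 0 is 30 mm of slide travel. It is not to be moved.
- brass_weight: bystander: brass weight 27 mm across, 39 mm high, loose near the tester; origin under its middle
- dropper_bottle: bystander: brown dropper bottle 42 mm across, 78 mm high, loose near the tester; origin under its middle
- petri_dish: bystander: petri dish 91 mm across, 13 mm high, loose; origin under its middle
- tape_roll: bystander: roll of tape lying flat, 69 mm across, 19 mm high, loose, to the robot's right; origin under its middle
- white_jar: bystander: small white jar 44 mm across, 61 mm high, loose, to the robot's right; origin under its middle

How it is judged:
By the outcome, as a careful person would: the job done as asked, in the order asked, and still so for the second after the job is handed in, while the arm keeps its last pose, push and grip.
It also fails if it takes over 61 s, if anything falls off the work surface, if the arm or the gripper's body presses on something with over 40 N, if the wrist force passes 120 N, or if a joint passes its speed limit or range.

## Working session

There is one attempt and no reset: what is moved stays moved. The work goes in short steps, Python scripts to look and compute and a tool call to move; the robot and the scene stay as the last step left them, time stands still between calls to the robot, and variables do not carry over. Pictures are saved under pics/ and viewed, at most 10 in all, crops included, and the job is handed in when it is done.

Besides the shell and the picture viewer there is one more tool, called after ">>>" as name(argument=value, ...) on one line, values as JSON. arm_command: Moves the arm, as the interface text tells. Its arguments: {"type":"object","properties":{"steps":{"type":"array"},"squeeze":{"type":"number"}},"required":["steps"]}

```bash
mkdir -p pics; python3 - <<'E'
from rig import *
import cv2,numpy as np
for n in("top","side"):
    im=capture(n); cv2.imwrite(f"pics/{n}0.png",im[:,:,::-1]); c=get_calibration(n)
    R=cv2.Rodrigues(np.array(c["rvec"],float))[0]; print(n,np.round(c["intrinsics"],1).tolist(),np.round(c["D"],3),(-R.T@np.array(c["tvec"]).ravel()).round(0),R.round(2).tolist())
s=sense();print(s["eef_pos"],s["ee_rot"],s["time_s"]);print(np.round(get_calibration("wrist")["T_tool_cam"],2).tolist())
E
```

```text
top [[393.3, 0.0, 314.8], [0.0, 393.3, 202.5], [0.0, 0.0, 1.0]] [-0.084  0.     0.     0.     0.   ] [ 412.  -19. 1060.] [[-0.02, -1.0, -0.0], [-0.99, 0.02, -0.17], [0.17, -0.0, -0.99]]
side [[474.9, 0.0, 320.5], [0.0, 474.9, 196.9], [0.0, 0.0, 1.0]] [-0.064  0.     0.     0.     0.   ] [135. 869. 801.] [[-0.89, -0.46, 0.02], [-0.29, 0.52, -0.8], [0.36, -0.71, -0.6]]
[ 228.68624642 -472.35003319  244.79989308] [-5.71404073e-04  9.74701885e-01  2.23508184e-01 -2.60600300e-06] 0.1
[[-0.0, -0.96, -0.28, 70.06], [1.0, -0.0, -0.0, -0.05], [0.0, -0.28, 0.96, -129.26], [0.0, 0.0, 0.0, 1.0]]
```

```bash
python3 - <<'E'
import cv2
a=cv2.imread("pics/top0.png")[100:350,140:540]
cv2.imwrite("pics/top0c.png",cv2.resize(a,(800,500),interpolation=cv2.INTER_CUBIC))
E
```

```text
(no output)
```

View pics/top0c.png

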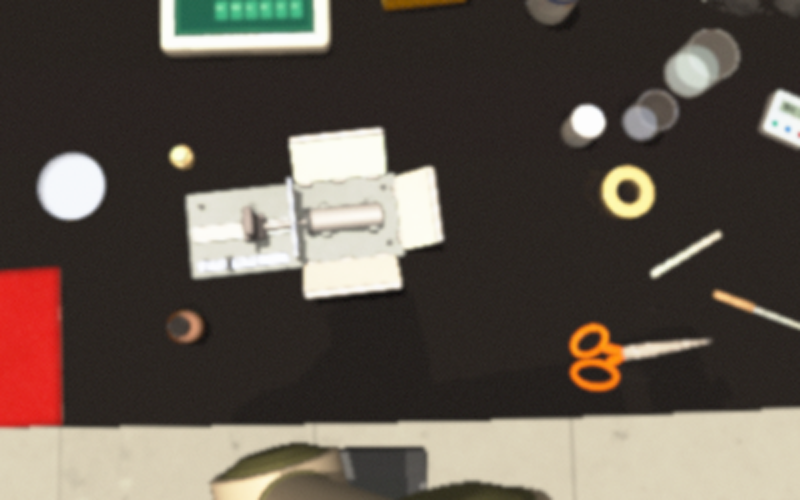

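View pics/side0.png

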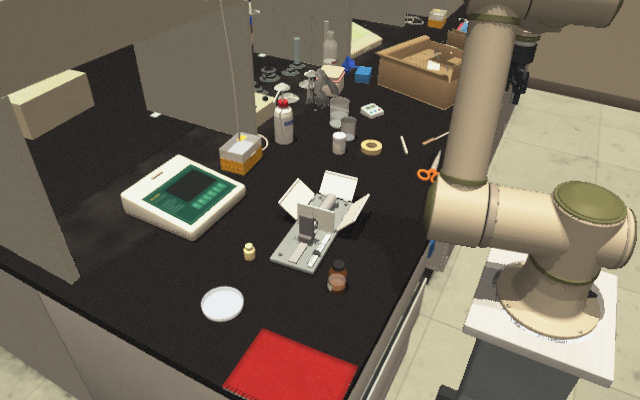

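The top view shows the tester with its base corners at crop pixels (186,195) and (192,278). The handle is near (250,223), the rider near (235,264), and the panels are at the top (far), right (end) and bottom (near). I'll zoom in to measure it.

```bash
cat > h.py <<'E'
from rig import *
import cv2,numpy as np
from scipy.spatial.transform import Rotation as Ro
def cam(n,s=None):
    c=get_calibration(n);K=np.array(c["intrinsics"],float);D=np.array(c["D"],float)
    if n=="wrist":
        q=s["ee_rot"];T=np.eye(4);T[:3,:3]=Ro.from_quat([q[1],q[2],q[3],q[0]]).as_matrix();T[:3,3]=s["eef_pos"]
        M=np.linalg.inv(T@np.array(c["T_tool_cam"]));R,t=M[:3,:3],M[:3,3]
    else: R=cv2.Rodrigues(np.array(c["rvec"],float))[0];t=np.array(c["tvec"],float).ravel()
    return K,D,R,t
def ray(cm,px):
    K,D,R,t=cm;p=cv2.undistortPoints(np.array(px,float).reshape(-1,1,2),K,D).reshape(-1,2)
    return -R.T@t,np.c_[p,np.ones(len(p))]@R
def onz(cm,px,z):
    o,d=ray(cm,px);z=np.broadcast_to(z,len(d));return o+d*((z-o[2])/d[:,2])[:,None]
def proj(cm,P):
    K,D,R,t=cm;return cv2.projectPoints(np.array(P,float).reshape(-1,1,3),cv2.Rodrigues(R)[0],t,K,D)[0].reshape(-1,2)
E
python3 - <<'E'
from h import *
a=cv2.imread("pics/top0.png")[155:255,225:370]
cv2.imwrite("pics/top0z.png",cv2.resize(a,None,fx=5.5,fy=5.5,interpolation=cv2.INTER_CUBIC))
b=cv2.imread("pics/side0.png")[160:280,265:380]
cv2.imwrite("pics/side0z.png",cv2.resize(b,None,fx=5,fy=5,interpolation=cv2.INTER_CUBIC))
E
```

```text
(no output)
```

View pics/top0z.png

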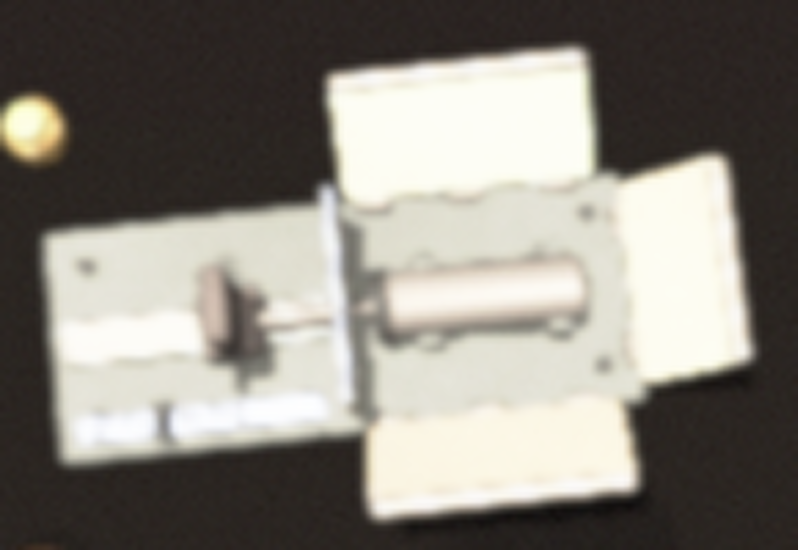

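View pics/side0z.png

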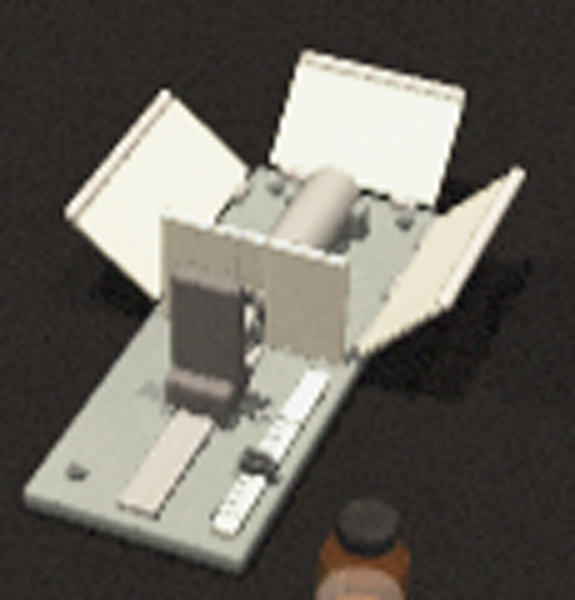

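The zoomed views give these points:
- **Base corners (top zoom):** (44,234), (63,464), (612,172), (645,400).
- **Edge beads (top zoom):** near (372,517)–(637,490), far (328,75)–(587,50), end (722,155)–(752,357).
- **Rider (top zoom):** about (166,422).
- **Side zoom:** all three panels are leaning out, and the rider is at about (260,462).

```bash
cat >> h.py <<'E'
def fit(L,W):
    L=np.array(L,float)[:,:2];W=np.array(W)[:,:2];l=L-L.mean(0);w=W-W.mean(0)
    th=np.arctan2((l[:,0]*w[:,1]-l[:,1]*w[:,0]).sum(),(l*w).sum());R=np.array([[np.cos(th),-np.sin(th)],[np.sin(th),np.cos(th)]])
    t=W.mean(0)-R@L.mean(0);return th,t,np.linalg.norm(L@R.T+t-W,axis=1)
def toT(P,th,t):
    P=np.atleast_2d(P).astype(float);c,s=np.cos(th),np.sin(th);d=P[:,:2]-t
    return np.c_[c*d[:,0]+s*d[:,1],-s*d[:,0]+c*d[:,1],P[:,2]]
def tri(c1,p1,c2,p2):
    o1,d1=ray(c1,p1);o2,d2=ray(c2,p2);d1,d2=d1[0],d2[0]
    k=np.linalg.lstsq(np.c_[d1,-d2],o2-o1,rcond=None)[0];a,b=o1+k[0]*d1,o2+k[1]*d2
    return (a+b)/2,np.linalg.norm(a-b)
E
python3 - <<'E'
from h import *
tp=lambda p:(np.array(p,float)+.5)/5.5-.5+[225,155]
sp=lambda p:(np.array(p,float)+.5)/5-.5+[265,160]
T,S=cam("top"),cam("side")
L=[(57,205),(-57,205),(57,-80),(-57,-80)]
W=onz(T,tp([(44,234),(63,464),(612,172),(645,400)]),16)
th,t,e=fit(L,W);print("yaw",th,"t",t.round(1),"res",e.round(1))
Ws=onz(S,sp([(25,495),(243,570)]),16);print("side corners",toT(Ws,th,t).round(1))
for n,a,b in[("near",[(372,517),(637,490)],[(447,300),(520,175)]),("far",[(328,75),(587,50)],[(70,212),(165,95)]),("end",[(722,155),(752,357)],[(303,55),(465,95)])]:
    for i in(0,1):
        P,g=tri(T,tp(a[i]),S,sp(b[i]));print(n,toT(P,th,t).round(1),round(g,1))
P,g=tri(T,tp((166,422)),S,sp((260,460)));print("rider",toT(P,th,t).round(1),g)
print("rider z30",toT(onz(T,tp([(166,422)]),30),th,t).round(1))
s=sense();print("tcp",toT(s["eef_pos"],th,t).round(1))
E
```

```text
yaw 0.09098526966811361 t [571.3  -6.9] res [1.  1.4 2.3 0.2]
side corners [[ 50.8 206.7  16. ]
 [-62.4 210.3  16. ]]
near [[-102.2   54.4   70.9]] 0.8
near [[-102.   -67.3   63.8]] 1.6
far [[105.8  53.4  60.8]] 7.3
far [[107.4 -70.5  54.8]] 3.9
end [[  47.6 -127.1   63.1]] 3.2
end [[ -48.6 -128.6   61.6]] 2.4
rider [[-44.1 150.3  26.1]] 2.204545773134482
rider z30 [[-43.5 150.   30. ]]
tcp [[-383.5 -432.3  244.8]]
```

>>> arm_command(steps=[[[0,0,0,0,0,0,0.8],[0,0,0,0,0,0,0.8],[0,0,0,0,0,0,0.8],[0,0.5,-0.9,0,0,0,0],[0,0.5,-0.9,0,0,0,0],[0,0.5,-0.9,0,0,0,0],[0,0.5,-0.9,0,0,0,0],[0,0,0,0,0,0,0]]], squeeze=60)

```text
time_s: 1.1
eef_pos: [312.8, -281.9, 245.4]
ee_rot: [-0.0, 0.999, 0.047, 0.0]
force: [-0.1, -1.0, 1.1]
grip_width: -0.001
grip_force: 0.0
```

```bash
cat > st.py <<'E'
from h import *
TH,TT=0.0910,np.array([571.3,-6.9])
if __name__=="__main__":
    s=sense();q=s["ee_rot"];M=Ro.from_quat([q[1],q[2],q[3],q[0]]).as_matrix()
    f=np.array(s["force"]);c,n=np.cos(TH),np.sin(TH)
    print("t",round(s["time_s"],2),"tcpT",toT(s["eef_pos"],TH,TT).round(1)[0],"yawerr",round(np.arctan2(M[1,0],M[0,0])-TH,4),"down",M[:,2].round(3),"FT",np.round([c*f[0]+n*f[1],-n*f[0]+c*f[1],f[2]],1),"w",round(s["grip_width"],2),"j",np.round(s["joints"],2))
E
python3 st.py
```

```text
t 1.1 tcpT [-282.5 -250.4  245.4] yawerr 0.0036 down [ 0.  0. -1.] FT [-0.1 -1.   1.1] w -0.0 j [-1.01  0.08  1.78  0.    1.28  0.46]
```

>>> arm_command(steps=[[[0,0.44,-0.81,0.3,0,0,0],[0,0.44,-0.81,0.4,0,0,0],[0,0.44,-0.81,0.6,0,0,0],[0,0.44,-0.81,0.8,0,0,0],[0,0.44,-0.81,0.8,0,0,0],[0,0.44,-0.81,0.7,0,0,0],[0,0,0,0,0,0,0],[0,0,0,0,0,0,0]]])

```text
time_s: 2.1
eef_pos: [421.7, -31.2, 65.5]
ee_rot: [0.0, 0.999, 0.045, 0.0]
force: [-0.6, -1.0, 0.3]
grip_width: 0.001
grip_force: 0.0
```

```bash
python3 st.py; python3 - <<'E'
from st import *
im=capture("side");cv2.imwrite("pics/s1.png",cv2.resize(im[130:310,230:450],None,fx=3,fy=3,interpolation=cv2.INTER_CUBIC)[:,:,::-1])
E
```

```text
t 2.1 tcpT [-151.2  -10.6   65.5] yawerr -0.0005 down [ 0. -0. -1.] FT [-0.6 -0.9  0.3] w 0.0 j [-0.35  0.35  2.   -0.    0.79  1.13]
```

View pics/s1.png

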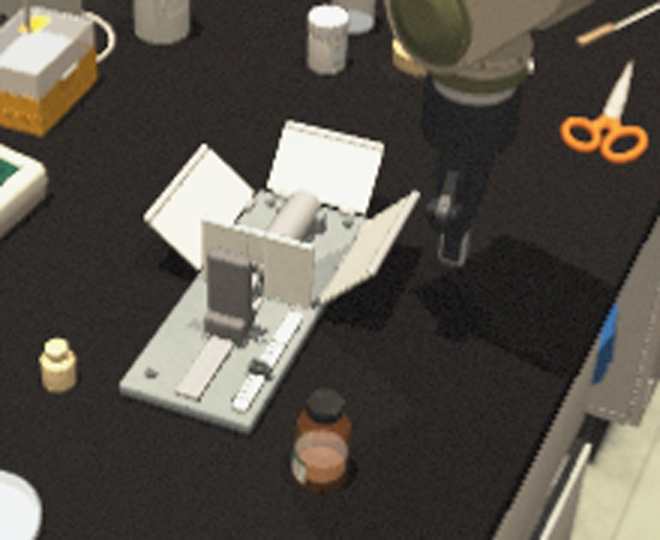

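The fingers stand outside the near panel at crop pixel (453,260), clear of its edge at (415,195). I'll push inwards and rise with the edge.

>>> arm_command(steps=[[[0,0.35,0,0,0,0,0],[0,0.3,0,0,0,0,0],[0,0.2,0,-0.1,0,0,0],[0,0.2,0,-0.1,0,0,0],[0,0.2,0,-0.08,0,0,0],[0,0.15,0,-0.04,0,0,0],[0,0.1,0,0,0,0,0],[0,0,0,0,0,0,0]]])

```text
time_s: 3.15
eef_pos: [496.3, -23.4, 81.1]
ee_rot: [-0.0, 0.999, 0.045, 0.0]
force: [-0.4, 0.2, -0.9]
grip_width: -0.001
grip_force: 0.0
```

```bash
python3 st.py
```

```text
t 3.15 tcpT [-76.2  -9.6  81.1] yawerr -0.0 down [ 0.  0. -1.] FT [-0.3  0.2 -0.9] w -0.0 j [-0.28  0.45  1.77  0.    0.91  1.2 ]
```

>>> arm_command(steps=[[[0,0.04,0,0,0,0,0],[0,0.03,0,0,0,0,0],[0,0.03,0,0,0,0,0],[0,0.02,0,0,0,0,0],[0,0,0,0,0,0,0]]])

```text
time_s: 3.78
eef_pos: [502.1, -22.9, 81.3]
ee_rot: [0.0, 0.999, 0.045, -0.0]
force: [-0.9, -0.1, 1.3]
grip_width: -0.001
grip_force: 0.5
```

```bash
python3 st.py; python3 - <<'E'
from st import *
im=capture("side");cv2.imwrite("pics/s2.png",cv2.resize(im[150:270,250:410],None,fx=5,fy=5,interpolation=cv2.INTER_CUBIC)[:,:,::-1])
E
```

```text
t 3.77 tcpT [-70.4  -9.7  81.3] yawerr -0.0002 down [-0. -0. -1.] FT [-1.  -0.1  1.3] w -0.0 j [-0.28  0.46  1.76 -0.    0.92  1.2 ]
```

View pics/s2.png

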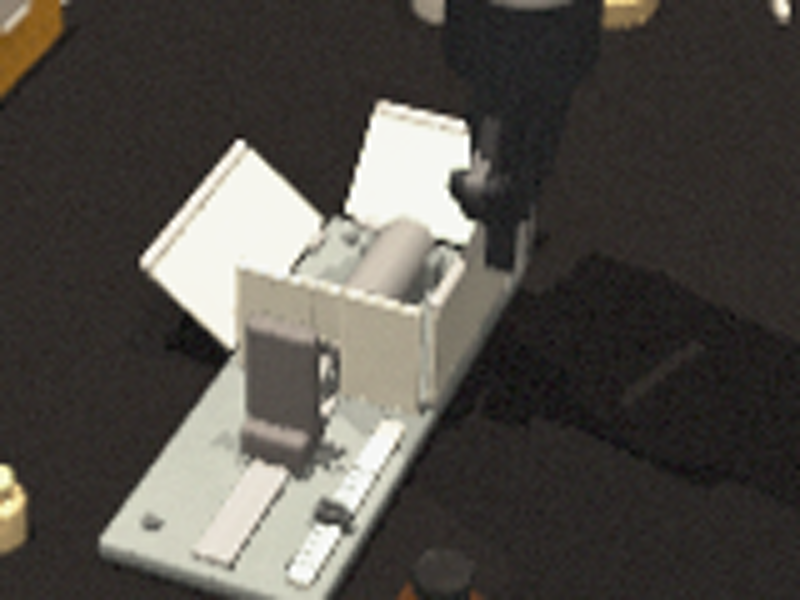

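The near panel is almost upright, with its edge next to the wall top at about (465,260). I'll creep on until I feel the stop.

>>> arm_command(steps=[[[0,0.03,0,0,0,0,0],[0,0.03,0,0,0,0,0],[0,0.02,0,0,0,0,0],[0,0,0,0,0,0,0]]])

```text
time_s: 4.32
eef_pos: [502.9, -22.7, 81.0]
ee_rot: [-0.0, 0.999, 0.046, -0.005]
force: [-20.4, -4.7, 13.7]
grip_width: 0.001
grip_force: 10.6
```

```bash
python3 st.py
```

```text
t 4.33 tcpT [-69.5  -9.5  81. ] yawerr 0.0006 down [-0.009  0.    -1.   ] FT [-20.7  -2.8  13.7] w 0.0 j [-0.28  0.47  1.75 -0.    0.93  1.2 ]
```

The stop is reached (20 N) at the expected x. I'll back off and go round to the end panel.

>>> arm_command(steps=[[[0,-0.1,0,0,0,0,0],[0,-0.7,0,0,0,0,0],[0,0,0.85,0,0,0,0],[0,0,0.85,0,0,0,0],[0,0,0.85,0,0,0,0],[0,0,0.85,0,0,0,0],[0,1,0,0.2,0,0,0],[0,1,0,0.2,0,0,0]]])

```text
time_s: 5.32
eef_pos: [582.7, -187.3, 61.3]
ee_rot: [0.0, 0.999, 0.044, 0.001]
force: [0.4, -0.5, 0.7]
grip_width: 0.004
grip_force: 0.0
```

```bash
python3 st.py
```

```text
t 5.33 tcpT [  -5.  -180.7   61.3] yawerr -0.0022 down [ 0.001 -0.001 -1.   ] FT [ 0.4 -0.5  0.7] w 0.0 j [-0.5   0.69  1.42  0.    1.03  0.98]
```

>>> arm_command(steps=[[[0,0.04,-0.34,0,0,0,0],[0,0.04,-0.34,0,0,0,0],[0,0,-0.2,-0.12,0,0,0],[0,0,-0.2,-0.12,0,0,0],[0,0,-0.2,-0.08,0,0,0],[0,0,-0.16,-0.04,0,0,0],[0,0,-0.1,-0.04,0,0,0],[0,0,0,0,0,0,0]]])

```text
time_s: 6.32
eef_pos: [578.1, -108.9, 81.2]
ee_rot: [-0.0, 0.999, 0.046, -0.0]
force: [-0.1, 0.2, -0.4]
grip_width: 0.004
grip_force: 0.0
```

>>> arm_command(steps=[[[0,0,-0.06,0,0,0,0],[0,0,-0.04,0,0,0,0],[0,0,-0.02,0,0,0,0],[0,0,0,0,0,0,0]]])

```text
time_s: 6.82
eef_pos: [577.6, -103.3, 81.2]
ee_rot: [-0.0, 0.999, 0.045, -0.0]
force: [0.9, -0.1, -0.3]
grip_width: 0.002
grip_force: 0.0
```

```bash
python3 st.py
```

```text
t 6.83 tcpT [ -2.5 -96.6  81.2] yawerr -0.0003 down [-0.  0. -1.] FT [ 0.8 -0.2 -0.3] w 0.0 j [-0.38  0.62  1.49  0.    1.03  1.1 ]
```

>>> arm_command(steps=[[[0,0,-0.04,0,0,0,0],[0,0,-0.04,0,0,0,0],[0,0,0,0,0,0,0]]])

```text
time_s: 7.2
eef_pos: [577.5, -101.4, 81.4]
ee_rot: [0.002, 0.999, 0.045, 0.0]
force: [-0.6, -11.7, -1.8]
grip_width: 0.005
grip_force: 5.8
```

```bash
python3 st.py; python3 - <<'E'
from st import *
im=capture("side");cv2.imwrite("pics/s3.png",cv2.resize(im[150:270,250:410],None,fx=5,fy=5,interpolation=cv2.INTER_CUBIC)[:,:,::-1])
E
```

```text
t 7.2 tcpT [ -2.4 -94.7  81.4] yawerr -0.0003 down [ 0.001 -0.004 -1.   ] FT [ -1.7 -11.6  -1.8] w 0.0 j [-0.37  0.61  1.49 -0.    1.03  1.11]
```

View pics/s3.png

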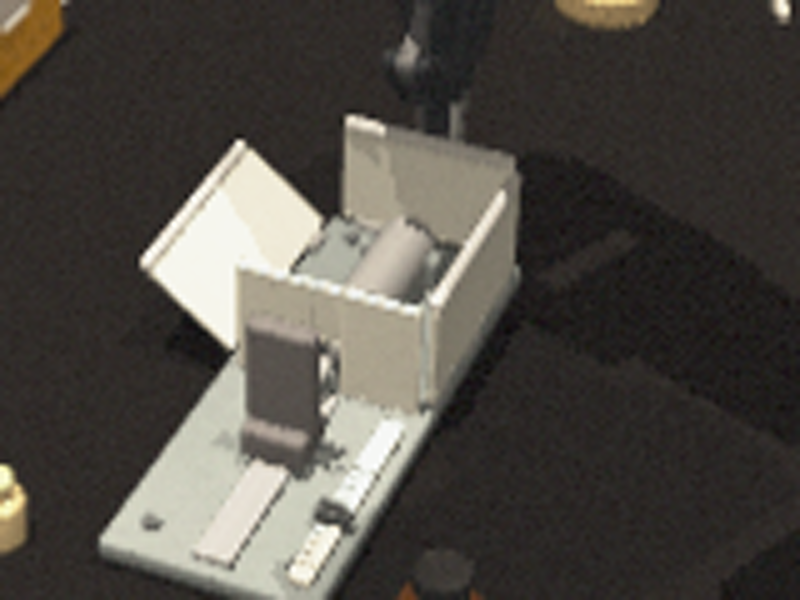

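The near and end panels are both upright and the end panel is at its stop (12 N). The far panel leans out at (190,210), so I'll go round to it next.

>>> arm_command(steps=[[[0,0,0.1,0,0,0,0],[0,0,0.55,0,0,0,0],[0,0.92,0,0,0,0,0],[0,0.92,0,0,0,0,0],[0,0.92,0,0,0,0,0],[0,0,-0.8,0.1,0,0,0],[0,0,-0.8,0.2,0,0,0],[0,0,-0.8,0.2,0,0,0]]])

```text
time_s: 8.25
eef_pos: [706.5, 1.8, 55.6]
ee_rot: [-0.0, 0.999, 0.045, -0.0]
force: [0.7, -0.0, 0.9]
grip_width: 0.002
grip_force: 0.0
```

```bash
python3 st.py
```

```text
t 8.25 tcpT [135.4  -3.7  55.6] yawerr -0.0002 down [-0.001  0.001 -1.   ] FT [ 0.7 -0.1  0.9] w 0.0 j [-0.16  0.89  1.05  0.    1.2   1.32]
```

>>> arm_command(steps=[[[0,-0.22,0,0,0,0,0],[0,-0.2,0,-0.14,0,0,0],[0,-0.2,0,-0.12,0,0,0],[0,-0.2,0,-0.1,0,0,0],[0,-0.2,0,-0.08,0,0,0],[0,-0.14,0,-0.04,0,0,0],[0,-0.06,0,-0.02,0,0,0],[0,0,0,0,0,0,0]]])

```text
time_s: 9.25
eef_pos: [645.7, -5.3, 81.0]
ee_rot: [-0.0, 0.999, 0.045, -0.001]
force: [0.4, -0.0, 0.5]
grip_width: -0.002
grip_force: 0.0
```

>>> arm_command(steps=[[[0,-0.04,0,0,0,0,0],[0,-0.03,0,0,0,0,0],[0,-0.02,0,0,0,0,0],[0,0,0,0,0,0,0]]])

```text
time_s: 9.75
eef_pos: [641.5, -5.7, 81.3]
ee_rot: [-0.0, 0.999, 0.045, -0.0]
force: [0.5, 0.8, 0.8]
grip_width: -0.001
grip_force: 0.2
```

```bash
python3 st.py
```

```text
t 9.75 tcpT [70.  -5.2 81.3] yawerr -0.0002 down [-0.  0. -1.] FT [0.6 0.8 0.8] w -0.0 j [-0.19  0.72  1.3  -0.    1.12  1.29]
```

>>> arm_command(steps=[[[0,-0.03,0,0,0,0,0],[0,-0.03,0,0,0,0,0],[0,-0.02,0,0,0,0,0],[0,0,0,0,0,0,0]]])

```text
time_s: 10.25
eef_pos: [638.6, -6.0, 81.5]
ee_rot: [0.0, 0.999, 0.045, 0.002]
force: [7.4, 1.3, -2.8]
grip_width: 0.0
grip_force: 3.8
```

```bash
python3 st.py
```

```text
t 10.25 tcpT [67.1 -5.2 81.5] yawerr -0.0004 down [ 0.003  0.    -1.   ] FT [ 7.5  0.7 -2.8] w 0.0 j [-0.19  0.71  1.31  0.    1.11  1.29]
```

>>> arm_command(steps=[[[0,-0.02,0,0,0,0,0],[0,0,0,0,0,0,0],[0,0.25,0,0,0,0,0],[0,0,0,-1,0,0,0],[0.5,0,0,-1,0,0,0],[0.5,-0.52,-0.8,0,0,0,0],[0.5,-0.52,-0.8,0,0,0,0],[0.5,-0.52,-0.8,0,0,0,0]]])

```text
time_s: 11.25
eef_pos: [559.1, 108.3, 181.2]
ee_rot: [0.0, 0.999, 0.045, -0.0]
force: [0.1, 0.7, 0.3]
grip_width: 0.502
grip_force: 0.0
```

>>> arm_command(steps=[[[0.5,0,0,0,0,0,0],[0.5,0,0,0,0,0,0]]])

```text
time_s: 11.5
eef_pos: [560.8, 107.0, 181.4]
ee_rot: [0.0, 0.999, 0.045, 0.0]
force: [-0.4, -0.8, -0.7]
grip_width: 0.503
grip_force: 0.0
```

```bash
python3 st.py; python3 - <<'E'
from st import *
s=sense();im=capture("wrist");np.save("w1.npy",im);import pickle;pickle.dump({k:np.array(s[k]) for k in("eef_pos","ee_rot")},open("w1.pkl","wb"))
cv2.imwrite("pics/w1.png",im[:,:,::-1])
E
```

```text
t 11.5 tcpT [-1.000e-01  1.144e+02  1.814e+02] yawerr -0.0003 down [ 0. -0. -1.] FT [-0.5 -0.7 -0.7] w 0.5 j [-0.02  0.47  1.45 -0.    1.23  1.46]
```

View pics/w1.png

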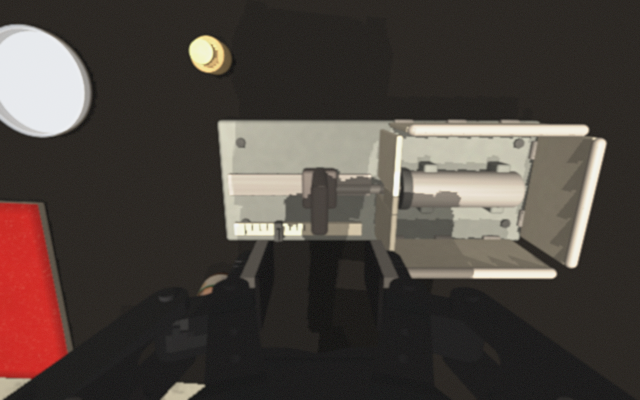

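All three panels stand upright as a box. The rider is at (279,231) and the handle and pointer are at about (320,172–234). I'll check these against projections.

```bash
python3 - <<'E'
from st import *
import pickle
s=pickle.load(open("w1.pkl","rb"));C=cam("wrist",s)
c,n=np.cos(TH),np.sin(TH)
w=lambda P:np.array([[c*x-n*y+TT[0],n*x+c*y+TT[1],z] for x,y,z in P])
P=[(18,115,98),(-18,115,98),(18,121,98),(18,109,98),(57,205,16),(-57,205,16),(50,60,83),(-50,60,83),(-43,115,22),(-43,150,36)]
print(proj(C,w(P)).round(0).tolist())
px=[(219,122),(227,240),(279,231)];print(toT(onz(C,px,[16,16,33]),TH,TT).round(1))
print(toT(onz(C,[(320,169),(321,233)],98),TH,TT).round(1),toT(onz(C,[(279,240),(279,222),(319,234)],20),TH,TT).round(1))
im=np.load("w1.npy");cv2.imwrite("pics/w1z.png",cv2.resize(im[110:260,210:410],None,fx=4,fy=4,interpolation=cv2.INTER_CUBIC)[:,:,::-1])
E
```

```text
[[318.0, 184.0], [318.0, 235.0], [309.0, 184.0], [327.0, 184.0], [216.0, 119.0], [226.0, 240.0], [399.0, 134.0], [390.0, 266.0], [318.0, 228.0], [280.0, 234.0]]
[[ 54.4 202.2  16. ]
 [-57.5 203.9  16. ]
 [-41.3 150.8  33. ]]
[[ 28.5 113.8  98. ]
 [-16.8 113.1  98. ]] [[-55.8 152.8  20. ]
 [-37.4 152.2  20. ]
 [-49.6 114.5  20. ]]
```

View pics/w1z.png

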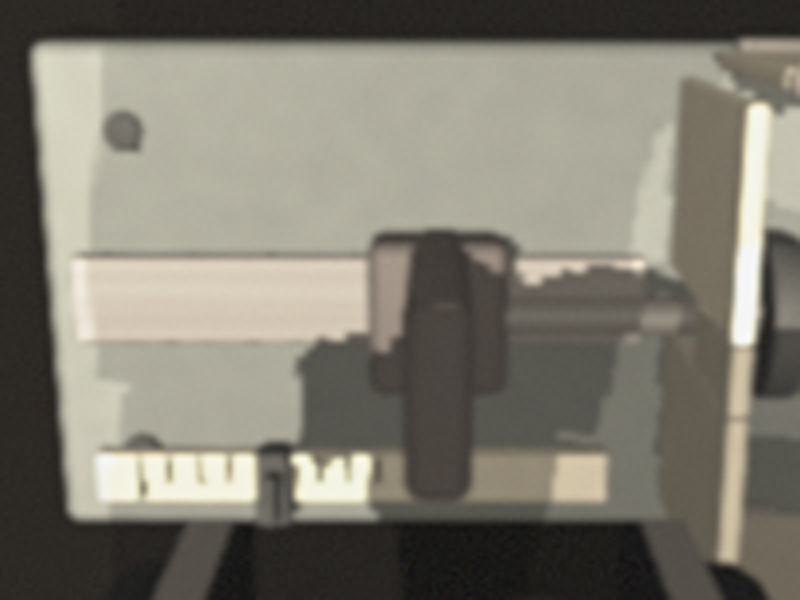

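The paddle's top is centred at zoom (438,400) and the rider's fin at (273,485), so the rider is about 36–38 mm out. I'll descend and grip the paddle.

>>> arm_command(steps=[[[0.5,0,0,0.7,0,0,0],[0.5,0,0,0.7,0,0,0],[0.5,0,0,0.5,0,0,0],[0.5,0,0,0.2,0,0,0],[0,0,0,0,0,0,0],[0,0,0,0,0,0,0],[0,0,0,0,0,0,0],[0,0,0,0,0,0,0]]], squeeze=50)

```text
time_s: 12.55
eef_pos: [561.2, 107.1, 77.3]
ee_rot: [0.0, 0.999, 0.045, 0.001]
force: [0.8, -3.4, 5.2]
grip_width: 0.13
grip_force: 50.5
```

```bash
python3 st.py; python3 - <<'E'
from rig import *
print(sense()["grip_force"])
E
```

```text
t 12.55 tcpT [  0.3 114.5  77.3] yawerr -0.0004 down [ 0.002 -0.    -1.   ] FT [ 0.5 -3.4  5.2] w 0.13 j [-0.02  0.59  1.55 -0.    1.    1.46]
50.509881377220154
```

Gripped. Now I'll pull it out 36 mm.

>>> arm_command(steps=[[[0,0,-0.18,0,0,0,0],[0,0,-0.18,0,0,0,0],[0,0,-0.18,0,0,0,0],[0,0,-0.18,0,0,0,0],[0,0,0,0,0,0,0],[0,0,0,0,0,0,0]]])

```text
time_s: 13.3
eef_pos: [558.1, 142.5, 77.3]
ee_rot: [0.001, 0.999, 0.045, 0.001]
force: [1.7, -7.4, 6.4]
grip_width: 0.132
grip_force: 50.8
```

```bash
python3 st.py; python3 - <<'E'
from st import *
im=capture("side");cv2.imwrite("pics/s4.png",cv2.resize(im[180:280,260:380],None,fx=6,fy=6,interpolation=cv2.INTER_CUBIC)[:,:,::-1])
E
```

```text
t 13.3 tcpT [  0.4 150.   77.3] yawerr -0.0001 down [ 0.002 -0.001 -1.   ] FT [ 1.  -7.5  6.4] w 0.13 j [ 0.05  0.6   1.53 -0.    1.01  1.53]
```

View pics/s4.png

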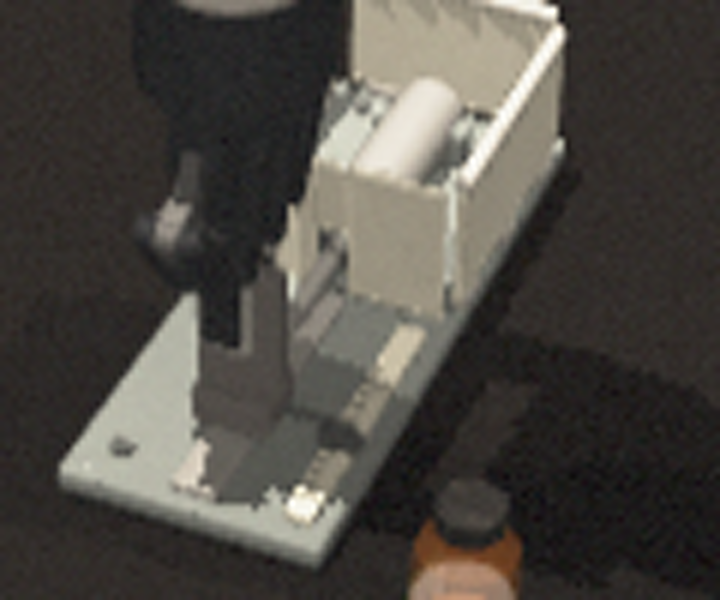

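The slide is out 35.5 mm with the spring load felt. In the picture, the pointer at about (300,415) runs to the rider at about (340,433). I'll refine the offset numerically from the saved images.

```bash
python3 - <<'E'
from st import *
import pickle
tp=lambda p:(np.array(p,float)+.5)/5.5-.5+[225,155]
T=cam("top")
print("top handle",toT(onz(T,tp([(213,267),(213,300),(213,355)]),98),TH,TT).round(1).tolist())
print("top pointer z20",toT(onz(T,tp([(242,385)]),22),TH,TT).round(1))
a=cv2.imread("pics/top0.png").sum(2)/3
print(a[229:235,236:286].round(0).astype(int).tolist()[1:5])
w=np.load("w1.npy").sum(2)/3
for r in(227,230,233):print(r,w[r,268:290].astype(int).tolist(),w[r,306:332].astype(int).tolist())
s=pickle.load(open("w1.pkl","rb"));C=cam("wrist",s)
for z in(27,36):print(z,toT(onz(C,[(278.2,230),(278.2,225)],z),TH,TT).round(1).tolist())
E
```

```text
top handle [[16.4, 112.9, 98.0], [1.3, 114.2, 98.0], [-23.5, 116.5, 98.0]]
top pointer z20 [[-28.8 112.9  22. ]]
[[198, 220, 227, 231, 234, 231, 222, 218, 223, 232, 238, 237, 237, 242, 246, 246, 233, 192, 147, 162, 222, 241, 243, 245, 248, 250, 251, 250, 249, 250, 250, 250, 247, 250, 252, 253, 253, 253, 253, 253, 253, 252, 251, 250, 250, 249, 249, 246, 238, 229], [190, 220, 233, 242, 247, 247, 242, 239, 241, 246, 249, 247, 247, 250, 250, 249, 238, 197, 144, 164, 230, 247, 248, 248, 250, 251, 252, 252, 251, 252, 251, 249, 243, 243, 248, 249, 248, 248, 249, 249, 249, 245, 242, 237, 231, 230, 230, 230, 227, 225], [184, 220, 236, 247, 251, 251, 248, 247, 249, 251, 252, 251, 251, 252, 251, 249, 238, 200, 145, 163, 230, 249, 251, 250, 250, 249, 249, 248, 247, 247, 246, 243, 232, 228, 230, 228, 225, 225, 231, 235, 236, 233, 229, 224, 219, 215, 212, 209, 212, 214], [179, 217, 234, 247, 252, 251, 248, 246, 250, 252, 253, 253, 252, 252, 251, 248, 232, 193, 150, 158, 217, 243, 247, 245, 240, 235, 228, 225, 222, 222, 223, 225, 224, 223, 220, 217, 212, 209, 212, 216, 217, 216, 213, 208, 201, 194, 185, 172, 172, 175]]
227 [212, 236, 238, 238, 236, 210, 149, 110, 99, 91, 89, 93, 96, 88, 85, 115, 169, 223, 239, 240, 224, 167] [131, 135, 134, 131, 116, 88, 67, 66, 67, 69, 69, 71, 70, 68, 68, 69, 69, 71, 67, 64, 66, 84, 113, 132, 134, 134]
230 [227, 235, 237, 238, 236, 214, 155, 109, 96, 89, 73, 62, 77, 81, 85, 125, 185, 228, 238, 237, 231, 209] [128, 133, 133, 129, 116, 88, 69, 63, 67, 68, 68, 69, 70, 71, 68, 68, 70, 68, 68, 63, 66, 84, 115, 130, 133, 133]
233 [238, 238, 238, 239, 237, 218, 160, 113, 104, 99, 77, 70, 86, 86, 88, 150, 220, 239, 240, 239, 239, 239] [134, 133, 135, 135, 130, 118, 96, 77, 69, 65, 65, 66, 65, 65, 66, 66, 65, 65, 67, 75, 95, 117, 131, 135, 135, 135]
27 [[-42.7, 152.3, 27.0], [-37.8, 152.1, 27.0]]
36 [[-39.2, 151.1, 36.0], [-34.4, 150.9, 36.0]]
```

>>> arm_command(steps=[[[0,0,-0.03,0,0,0,0],[0,0,0,0,0,0,0],[0,0,0,0,0,0,0],[0,0,0,0,0,0,0]]])

```text
time_s: 13.85
eef_pos: [557.9, 143.8, 77.3]
ee_rot: [0.001, 0.999, 0.045, 0.001]
force: [1.6, -8.2, 5.9]
grip_width: 0.128
grip_force: 50.8
```

```bash
python3 st.py; python3 - <<'E'
from st import *
# numeric check of far/near bead lines in top view: bright pixels outside upright box
im=capture("top");a=cv2.cvtColor(im,cv2.COLOR_RGB2GRAY);T=cam("top");c,n=np.cos(TH),np.sin(TH)
w=lambda x,y,z:[c*x-n*y+TT[0],n*x+c*y+TT[1],z]
for lab,pts in{"far leaning":[w(95,y,45) for y in(-50,-20,10,40)],"far upright":[w(54,y,84) for y in(-50,-20,10,40)],"near upright":[w(-54,y,84) for y in(-50,-20,10,40)],"end upright":[w(x,-77,84) for x in(-40,-10,20,40)]}.items():
    p=proj(T,pts).round().astype(int);print(lab,[int(a[v,u]) for u,v in p])
E
```

```text
t 13.85 tcpT [  0.4 151.3  77.3] yawerr -0.0004 down [ 0.002 -0.001 -1.   ] FT [ 0.8 -8.3  5.9] w 0.13 j [ 0.05  0.6   1.53 -0.    1.01  1.53]
far leaning [37, 41, 37, 39]
far upright [241, 246, 248, 243]
near upright [246, 248, 249, 241]
end upright [240, 246, 241, 243]
```

All three panels are upright, and the slide is held steady at 36.8 mm of travel.

```bash
python3 -c "
from rig import *
print(finish_job())"
```

```text
the job is handed in; nothing more can be done
None
```

I handed the job in at about 14 s, with all three guard panels folded up to their stops first, then the slide pulled out about 37 mm and held in the gripper; by my measurements the pointer is within about 2 mm of the rider, but I couldn't see the two side by side clearly enough to confirm it.

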